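# Crank the black-knobbed pill crusher twice through its stiff point

## Task

Take hold of the black knob of the pill crusher and turn its crank clockwise (seen from above), twice through the stiff point that lies opposite the spout, at a steady unhurried pace of four seconds or more to the turn: keep hold so that the spring does not make the crank lurch ahead once it is past the stiff point. After the second pass stop with the crank arm over the spout and let go. Leave the crusher with the red knob as it is.

Things in the scene. Friction and masses are not known exactly. Their poses are not given: they have to be found in the camera images.
- knob_center (a point): Centre of the black knob of the pill crusher to use: upright plastic cylinder, 28 mm across, 44 mm tall, 70 mm out from the crank's axis. It spins freely on its pin, so the hand can keep one orientation all round. The flat steel crank arm's top lies 28 mm below this point, the hub's top (36 mm across) 23 mm below; nothing else near is higher. Cast aluminium crusher, fixed to the counter.
- axis (a point): Point on the crank's vertical axis at the height of the knob's centre (168 mm above the counter, 23 mm above the hub). Its -x axis points level out over the spout: a sloping aluminium chute, 36 mm wide with a green lip, below the crank and reaching 113 mm from the axis.
- crank (a joint): Crank angle, rad, clockwise from above, counted on over turns; no end stop. 0: arm over the spout; starts within 0.7 of that. Stiff points 3.14 and 9.42; over the spout again at 6.28, 12.57. Friction 2 N at the knob; a spring resists with up to 8 N before a stiff point and pushes on with up to 8 N after it (most 1 rad from it). Within 0.8 rad of the spout it stays where left.
- red_knob_center (a point): Centre of the red knob of a second crusher of the same make and sizes, kept for hazardous drugs. Not to be moved.
Mind the look-alikes: they are no part of the job. Leave any blue look-alike of the part that bears knob_center alone.

How it is judged:
On the way, in this order (a step that is already met when the one before it is completed fails the run):
1. the crank has gone clockwise through the stiff point once and on towards the spout (value of joint crank above 4.7 rad), for 0.1 s.
2. the crank has gone through the stiff point a second time (value of joint crank above 11 rad), for 0.1 s.
At the end, for the whole second after the job is handed in: The black-knobbed crusher's crank has been turned clockwise twice through its stiff point and rests, released, over the spout (crank angle 12.57 within 0.4 rad, or 23 degrees); the red knob is within 20 mm of where it was (value of joint crank between 12.17 and 12.97 rad and velocity of joint crank between -0.1 and 0.1 rad/s and distance of red_knob_center from where it was at the start of the episode below 0.02 m); the robot touches nothing.
It fails at once if the crank lurches ahead or is spun (faster than 3.5 rad/s, more than half a turn a second) (velocity of joint crank above 3.5 rad/s).
It fails at once if the red knob is moved by more than 20 mm (distance of red_knob_center from where it was at the start of the episode above 0.02 m).
It also fails if it takes over 64 s, if anything falls off the work surface, if the arm or the gripper's body presses on something with over 40 N, if the wrist force passes 120 N, or if a joint passes its speed limit or range.

## Robot

A 6-joint arm with a two-finger parallel gripper is mounted at the origin on the work surface. World frame = base frame: x ahead of the robot, y to its left, z up, the work surface at z = 0. Lengths are in m, angles in rad, forces in N, time in s.
With the tool pointing down it reaches from about 0.325 to 0.875 m from the base axis. Payload 4.4 kg.
Tool frame: the origin (TCP) lies at the very end of the fingers, on their centre line; the grasp point (between the pads) lies 19 mm behind it; z points along the fingers, y is the line along which they close (so a half turn about z gives the same grasp; the last joint's range is limited). The gripper opens to 85 mm and grips with 20 to 120 N. Pads are 22 mm wide; open, the fingers measure 114 mm over their backs; the gripper's body (76 mm by 85 mm) begins 54 mm behind the grasp point. The pads swing forward as they close: fully open they stand 13 mm farther back than shut.
Start: joints at [1.196, 0.207, 1.542, -0, 1.393, -0.15], TCP at [0.128, 0.561, 0.231] pointing down, gripper open.
Joint ranges: [-2.73, 2.73], [-0.86, 2.22], [0.23, 2.46], [-1.11, 4.25], [0.08, 2.63], [-2.82, 2.82]. Speed limits (rad/s): [2.79, 2.79, 3.14, 3.14, 3.14, 3.14].

## Interface

Orientations are given as a unit quaternion [x, y, z, w].
In Python, from cell import bot gives the robot as it stands.
- The arm moves only by the shell command python3 -m handwheel 'ROWS'. ROWS is JSON, one flat list of numbers, 7 for each row, row after row: the opening, from 0 (shut) to 1 (fully open), then the shift along the world's x, y, z in cm, then the turn, a rotation vector about the world's x, y, z in rad. In form: [fingers, dx, dy, dz, ax, ay, az, fingers, dx, dy, dz, ax, ay, az, ...]. A call has 1 to 5 rows; each row is the pose to reach, as a shift and turn from the pose commanded when the call began; what a row does not reach only later rows make up. A row lasts 1/10 s, in which the tool goes at most 50 mm and 8.59 degrees, less where a joint would pass 70% of its speed; a pose out of reach is approached as far as the arm can. A call with a gripper value outside its range is refused whole. The fingers move at their own pace and stop on an object; the grip force is fixed at half the most. Time passes only in rows, so rows that repeat a pose let the fingers close. It gives the time, the measured TCP pose, the force, the opening and the grip force at its end, in the units of the state.
- bot.sense(): the state, without advancing time (a new reading comes with each control period).
- bot.read_camera(name): name is "scene" or "side" or "wrist"; returns a dict with "frame" (480x640x3 uint8, red, green, blue), "range_z" (480x640 float32, m along the optical axis (not along the pixel's ray), 0 where there is no reading), "fx", "fy", "cx", "cy" (pixels), "k1" (the pictures are not rectified: a ray, as slopes to the right and down, at radius r is drawn at 1 + k1 r^2 times it, then the intrinsics apply), "R" (3x3) and "t" (3): a world point X has camera coordinates R X + t. Camera axes: x right, y down, z forward; pixel columns grow to the right and rows downward; lengths in m; the calibration is good to about 2 mm. A picture is of the moment at which its call begins.
- bot.hand_in(): hands the job in; it is judged then, once.
The state is a dict: "clock": time; "joints": joint angles; "qd": joint speeds; "tau": joint torques, N m; "position": TCP position; "tool_rot": TCP orientation; "force": force on the tool from outside, world axes, zero at the start; "torque": the same for the moment, N m; "finger_gap": opening from 0.0 (shut) to 1.0 (fully open); "finger_force": force on a finger pad.
Only numpy, scipy, OpenCV 4.12 (cv2) and the standard library are available. Lean on these libraries where they do the work, as an engineer would, in place of code of your own. Each camera call takes 0.05 s, during which the arm holds its last target. There are 200 camera calls.

## Working session

There is one attempt and no reset: what is moved stays moved. The work goes in short steps, Python scripts to look and compute and a shell command to move; the robot and the scene stay as the last step left them, time stands still between calls to the robot, and variables do not carry over. Pictures are saved under pics/ and viewed, at most 10 in all, crops included, and the job is handed in when it is done.

```bash
mkdir -p pics; ls
python3 - <<'E'
from cell import bot
import cv2,numpy as np,pickle
ims=[]
for n in("scene","side"):
    c=bot.read_camera(n);pickle.dump(c,open(n+".pkl","wb"));ims.append(c["frame"][...,::-1])
    cv2.imwrite(f"pics/{n}.png",ims[-1])
    print(n,c["fx"],c["k1"],c["t"])
s=bot.sense();print(s)
E
```

```text
pics
scene 514.1130611346376 -0.10015401948542253 [ 0.2499536  -0.07831735  1.33906486]
side 539.4277435396327 -0.09182444808171306 [-0.36790875  0.16435879  0.9040099 ]
{'clock': 0.1, 'joints': array([ 1.19650344e+00,  2.07374230e-01,  1.54283271e+00,  1.62287594e-05,
        1.39350736e+00, -1.50545476e-01]), 'qd': array([ 0.00123508,  0.00032533, -0.00279154, -0.00146188,  0.00107661,
        0.00077112]), 'tau': array([-7.76530560e-04, -3.84093261e+01, -2.92548645e+01, -3.58684065e-04,
        4.96955530e-03,  1.31410328e-06]), 'position': array([0.12735871, 0.56000588, 0.23020923]), 'tool_rot': array([ 1.11641858e-01,  9.93747941e-01, -1.02243443e-03, -2.82908536e-04]), 'force': array([-0.37805707,  0.31716333,  0.04794773]), 'torque': array([-0.02736117,  0.0487753 , -0.04316473]), 'finger_force': 0.0, 'finger_gap': 1.0038744705988136}
```

View pics/scene.png

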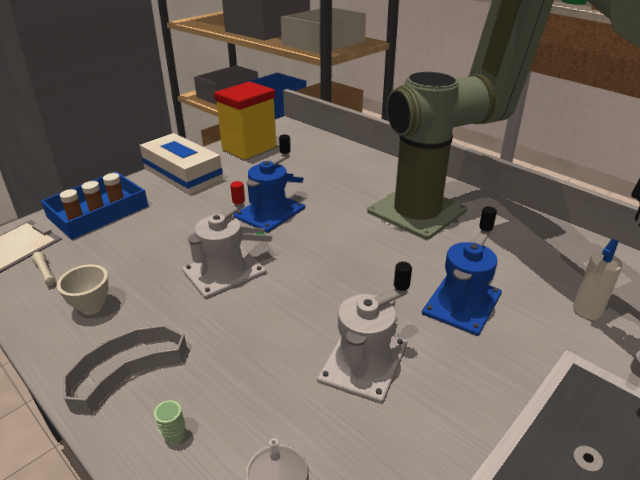

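View pics/side.png

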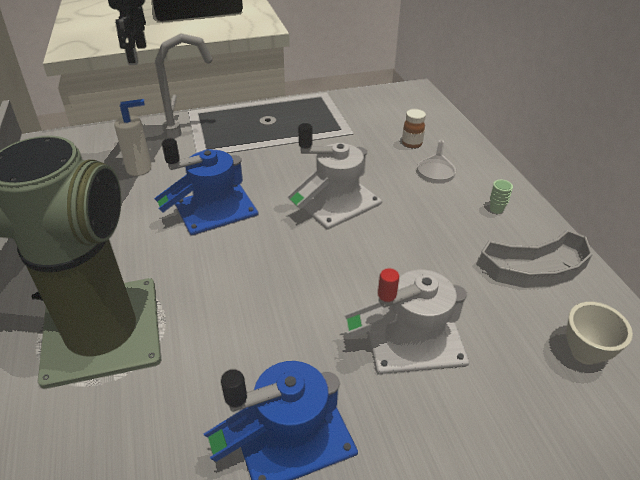

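Candidates for the knob in the scene view:
- (403,276): black, on the bare aluminium crusher.
- (488,218) and (285,144): black, on the blue look-alikes.
- (238,192): red, on the hazardous-drugs crusher.

By the description I choose (403,276), which is (306,135) in the side view. Next I measure it and check a close crop.

```bash
cat > h.py <<'E'
import cv2,numpy as np
def ray(c,u,v):
    K=np.array([[c["fx"],0,c["cx"]],[0,c["fy"],c["cy"]],[0,0,1]])
    x,y=(u-c["cx"])/c["fx"],(v-c["cy"])/c["fy"]
    X,Y=x,y
    for _ in range(20):
        f=1+c["k1"]*(X*X+Y*Y); X,Y=x/f,y/f
    d=c["R"].T@np.array([X,Y,1]); return -c["R"].T@c["t"],d
def onz(c,u,v,z):
    o,d=ray(c,u,v); return o+d*(z-o[2])/d[2]
def blob(mask,u,v,r=40):
    m=np.zeros_like(mask);m[max(0,v-r):v+r,max(0,u-r):u+r]=1
    n,l,s,ce=cv2.connectedComponentsWithStats((mask*m).astype(np.uint8))
    i=1+np.argmin([np.hypot(*(p-[u,v])) if q[4]>15 else 1e9 for p,q in zip(ce[1:],s[1:])]); return ce[i],s[i]
def tri(r1,r2):
    (a,d),(b,e)=r1,r2; k=np.linalg.lstsq(np.stack([d,-e],1),b-a,rcond=None)[0]
    p,q=a+d*k[0],b+e*k[1]; return (p+q)/2,np.linalg.norm(p-q)
E
python3 - <<'E'
import pickle,cv2,numpy as np
from h import *
S,D=[pickle.load(open(n+".pkl","rb")) for n in("scene","side")]
rays=[]
for c,(u,v) in((S,(403,276)),(D,(306,135))):
    m=c["frame"].max(2)<45
    p,s=blob(m,u,v,22);print(p,s);rays.append(ray(c,*p)); print(onz(c,*p,.168))
print("knob",tri(*rays))
print("hub",onz(S,368,302,.145),onz(D,341,147.5,.145),tri(ray(S,368,302),ray(D,341,147.5)))
f=D["frame"].astype(int);g=(f[...,1]>f[...,0]+30)&(f[...,1]>f[...,2]+20)
p,s=blob(g,297,199,15);print("lip",p,s,[onz(D,*p,z) for z in(.04,.07,.1)])
x,y=map(int,p);z=D["range_z"][y,x];o,d=ray(D,*p);print(o+d*z/ (D["R"]@d)[2])
f=S["frame"].astype(int);h=(f[...,0]>f[...,1]+80);p,s=blob(h,238,192,20);print("red",p,onz(S,*p,.168))
a=cv2.resize(S["frame"][220:400,310:510,::-1],(400,360),interpolation=2);b=cv2.resize(D["frame"][110:240,270:400,::-1],(360,360),interpolation=2)
cv2.imwrite("pics/crop.png",np.hstack([a,b]))
E
```

```text
[402.34963325 276.00244499] [394 262  18  29 409]
[0.4268576  0.24813627 0.168     ]
[304.70879121 137.26373626] [299 127  13  21 182]
[0.42579328 0.24183844 0.168     ]
knob (array([0.4260368 , 0.24655425, 0.16593435]), np.float64(0.0022659095540677786))
hub [0.49496626 0.23180609 0.145     ] [0.49484062 0.22162346 0.145     ] (array([0.49495485, 0.22902459, 0.14188034]), np.float64(0.005104418198901805))
lip [296.67741935 198.03225806] [290 192  14  13  93] [array([0.40084897, 0.21877187, 0.04      ]), array([0.39182391, 0.18070185, 0.07      ]), array([0.38279885, 0.14263182, 0.1       ])]
[0.39587876 0.19780622 0.05652138]
red [236.21126761 184.15492958] [ 0.41408844 -0.20219934  0.168     ]
```

View pics/crop.png

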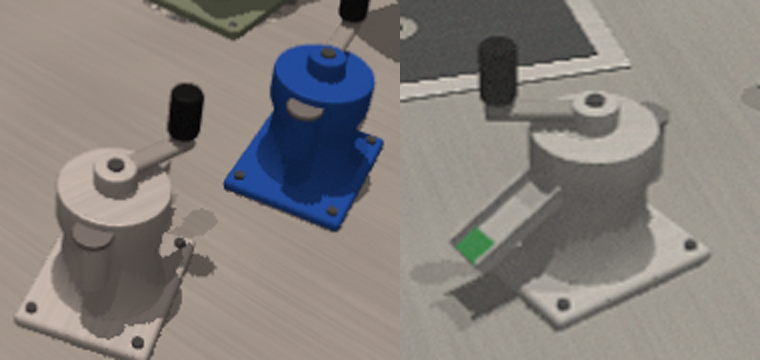

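The crop confirms the choice: a black knob on a bare aluminium crusher with a green-lipped spout. In the enlarged crop the knob is at (185,112) on the left and (497,70) on the right. The arm sits roughly 0.5 rad clockwise of the spout. I'll move above it and take a wrist look.

```bash
python3 -m handwheel '[1,3,-3,3,0,0,0, 1,6,-6,4,0,0,0, 1,9,-9.5,4,0,0,0, 1,12,-12.5,4,0,0,0, 1,15,-16,4,0,0,0]' && python3 -m handwheel '[1,3,-3,0,0,0,0, 1,6,-6,0,0,0,0, 1,9,-9.5,0,0,0,0, 1,12,-12.5,0,0,0,0, 1,14,-15.3,0,0,0,0]' && python3 -m handwheel '[1,0,0,0,0,0,0, 1,0,0,0,0,0,0, 1,0,0,0,0,0,0]'
python3 - <<'E'
from cell import bot
import cv2,numpy as np,pickle
from h import *
c=bot.read_camera("wrist");pickle.dump(c,open("wrist.pkl","wb"));cv2.imwrite("pics/wrist.png",c["frame"][...,::-1])
s=bot.sense();print(s["clock"],s["position"],s["tool_rot"],s["joints"],s["force"]);print(c["R"],-c["R"].T@c["t"])
S=pickle.load(open("scene.pkl","rb"));print("blue",onz(S,488,218,.168),onz(S,285,144,.168))
E
```

```text
clock: 0.6
position: [0.2783, 0.3994, 0.271]
tool_rot: [0.111, 0.994, -0.0, -0.0]
force: [0.4, -0.4, -0.6]
finger_gap: 1.005
finger_force: 0.0
clock: 1.1
position: [0.4189, 0.2458, 0.2709]
tool_rot: [0.112, 0.994, -0.0, -0.0]
force: [0.5, 0.5, 0.2]
finger_gap: 1.004
finger_force: 0.0
clock: 1.4
position: [0.4169, 0.2482, 0.2709]
tool_rot: [0.111, 0.994, 0.0, -0.0]
force: [-0.7, 0.7, -0.3]
finger_gap: 1.003
finger_force: 0.0
1.45 [0.41680776 0.24841019 0.271038  ] [ 1.10930570e-01  9.93828090e-01  2.01163283e-05 -3.67873980e-04] [ 3.58616018e-01 -1.73373802e-02  1.70269669e+00  3.71344263e-04
  1.45687119e+00 -9.89903925e-01] [-0.36989496  0.84958436 -0.05812436]
[[ 0.22166197  0.9751228   0.00122413]
 [ 0.92668384 -0.21104139  0.31099612]
 [ 0.30351775 -0.06780163 -0.95041039]] [0.34019659 0.2660713  0.41347784]
blue [0.16357561 0.26438421 0.168     ] [ 0.19720176 -0.27806834  0.168     ]
```

View pics/wrist.png

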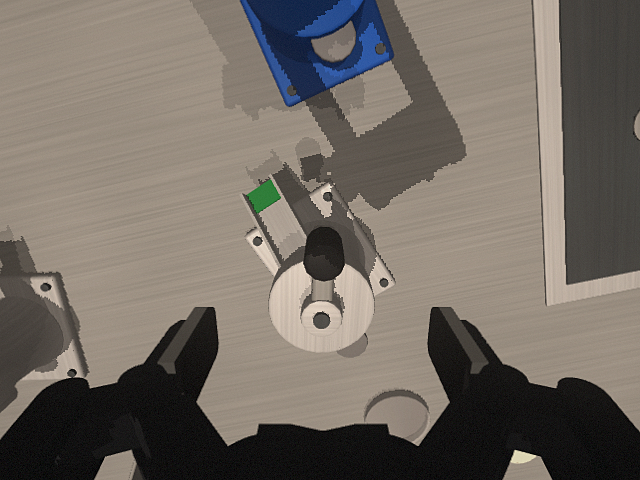

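The wrist view shows the black knob at (324,253), the hub bolt at (321,320), the green lip at (264,196), and free space round the knob for both fingers. Next step is to compute its position.

Run:
```python
import pickle,numpy as np
from h import *
c=pickle.load(open("wrist.pkl","rb"));S,D=[pickle.load(open(n+".pkl","rb")) for n in("scene","side")]
p,s=blob(c["frame"].max(2)<60,324,253,35);print(p,s)
print("knob",onz(c,324,253,.168),"top",onz(c,324,265,.19))
h=onz(c,321.5,319,.146);print("hub",h)
l=onz(c,264,196,.057);print("lip",l)
k=onz(c,324,253,.168)
a=lambda v:np.degrees(np.arctan2(v[1],v[0]))
print(np.hypot(*(k-h)[:2]),a(k-h),a(l-h))
for q,z in(((241,240),0),((257,241),.012),((384,283),.012),((328,197),.012)):print(onz(c,*q,z))
```

```text
[323.7470489  253.60089938] [ 303  226   42   55 1779]
knob [0.4301579  0.24696946 0.168     ] top [0.4302822  0.24683081 0.19      ]
hub [0.49448318 0.23042355 0.146     ]
lip [0.39936755 0.19396301 0.057     ]
0.06641919189090197 165.57494325513682 -159.0267443818634
[4.53824347e-01 1.41533157e-01 5.55111512e-17]
[0.45579079 0.1627912  0.012     ]
[0.54071194 0.29646801 0.012     ]
[0.42368764 0.25376437 0.012     ]
```

```bash
python3 -m handwheel '[1,1,-0.1,-3,0,0,0, 1,1,-0.1,-6,0,0,0, 1,1,-0.1,-9,0,0,0, 1,1,-0.1,-11.5,0,0,0, 1,1,-0.1,-11.6,0,0,0]' && python3 -m handwheel '[0.6,0,0,0,0,0,0, 0.3,0,0,0,0,0,0, 0,0,0,0,0,0,0, 0,0,0,0,0,0,0, 0,0,0,0,0,0,0]' && python3 -m handwheel '[0,0,0,0,0,0,0, 0,0,0,0,0,0,0, 0,0,0,0,0,0,0, 0,0,0,0,0,0,0, 0,0,0,0,0,0,0]'
python3 - <<'E'
from cell import bot
import cv2
import numpy as np
c=bot.read_camera("wrist");cv2.imwrite("pics/wrist2.png",c["frame"][...,::-1])
s=bot.sense();print(s["clock"],s["position"],s["force"])
p=s["position"][:2];a=np.array([.4945,.230]);print(np.hypot(*(p-a)),np.degrees(np.arctan2(*(p-a)[::-1])))
E
```

```text
clock: 1.95
position: [0.4236, 0.2466, 0.1514]
tool_rot: [0.111, 0.994, -0.002, -0.004]
force: [-0.7, 0.5, -0.5]
finger_gap: 0.997
finger_force: 0.0
clock: 2.45
position: [0.4285, 0.247, 0.1569]
tool_rot: [0.112, 0.994, 0.001, 0.001]
force: [-0.8, -0.6, 5.9]
finger_gap: 0.313
finger_force: 58.7
clock: 2.95
position: [0.4286, 0.247, 0.1569]
tool_rot: [0.112, 0.994, 0.001, 0.001]
force: [-1.3, -0.6, 6.0]
finger_gap: 0.31
finger_force: 58.8
3.0 [0.42852868 0.24698429 0.15690932] [-1.52926905 -0.07997974  5.71366652]
0.06812254386298465 165.5627448322652
```

View pics/wrist2.png

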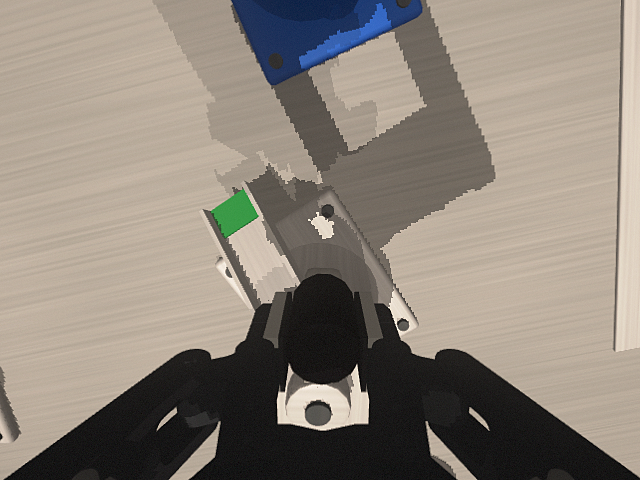

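The view shows the knob at (323,330) held squarely between both pads, with the hub behind it at (318,412). Next is the circle: displacement tables at 6° per row, so 6 s a turn.

Run:
```python
import numpy as np
for k in range(12):
    t=np.radians(165.6-30*k-np.array([0,6,12,18,24,30]))
    x=7*np.cos(t);y=7*np.sin(t)
    print(k,' '.join(f"{a:.2f},{b:.2f}" for a,b in zip((x-x[0])[1:],(y-y[0])[1:])))
```

```text
0 0.22,0.70 0.51,1.37 0.87,2.01 1.29,2.61 1.78,3.16
1 0.54,0.50 1.13,0.93 1.76,1.31 2.42,1.61 3.12,1.84
2 0.72,0.16 1.44,0.24 2.18,0.25 2.91,0.18 3.62,0.04
3 0.70,-0.22 1.37,-0.51 2.01,-0.87 2.61,-1.29 3.16,-1.78
4 0.50,-0.54 0.93,-1.13 1.31,-1.76 1.61,-2.42 1.84,-3.12
5 0.16,-0.72 0.24,-1.44 0.25,-2.18 0.18,-2.91 0.04,-3.62
6 -0.22,-0.70 -0.51,-1.37 -0.87,-2.01 -1.29,-2.61 -1.78,-3.16
7 -0.54,-0.50 -1.13,-0.93 -1.76,-1.31 -2.42,-1.61 -3.12,-1.84
8 -0.72,-0.16 -1.44,-0.24 -2.18,-0.25 -2.91,-0.18 -3.62,-0.04
9 -0.70,0.22 -1.37,0.51 -2.01,0.87 -2.61,1.29 -3.16,1.78
10 -0.50,0.54 -0.93,1.13 -1.31,1.76 -1.61,2.42 -1.84,3.12
11 -0.16,0.72 -0.24,1.44 -0.25,2.18 -0.18,2.91 -0.04,3.62
```

```bash
python3 -m handwheel '[0,0.22,0.70,0,0,0,0, 0,0.51,1.37,0,0,0,0, 0,0.87,2.01,0,0,0,0, 0,1.29,2.61,0,0,0,0, 0,1.78,3.16,0,0,0,0]'; python3 -m handwheel '[0,0.54,0.50,0,0,0,0, 0,1.13,0.93,0,0,0,0, 0,1.76,1.31,0,0,0,0, 0,2.42,1.61,0,0,0,0, 0,3.12,1.84,0,0,0,0]'; python3 -m handwheel '[0,0.72,0.16,0,0,0,0, 0,1.44,0.24,0,0,0,0, 0,2.18,0.25,0,0,0,0, 0,2.91,0.18,0,0,0,0, 0,3.62,0.04,0,0,0,0]'
```

```text
clock: 3.5
position: [0.4458, 0.2777, 0.1569]
tool_rot: [0.112, 0.994, -0.001, 0.0]
force: [-3.6, -5.1, 8.6]
finger_gap: 0.312
finger_force: 58.9
clock: 4.0
position: [0.4755, 0.2959, 0.1568]
tool_rot: [0.112, 0.994, -0.001, -0.001]
force: [-7.8, -4.9, 10.4]
finger_gap: 0.308
finger_force: 59.0
clock: 4.5
position: [0.5104, 0.2975, 0.1567]
tool_rot: [0.111, 0.994, -0.0, -0.003]
force: [-10.1, -1.0, 10.5]
finger_gap: 0.313
finger_force: 59.1
```

Forces are small and tracking is good, so I continue round to the end of the first turn.

```bash
python3 -m handwheel '[0,0.70,-0.22,0,0,0,0, 0,1.37,-0.51,0,0,0,0, 0,2.01,-0.87,0,0,0,0, 0,2.61,-1.29,0,0,0,0, 0,3.16,-1.78,0,0,0,0]'; python3 -m handwheel '[0,0.50,-0.54,0,0,0,0, 0,0.93,-1.13,0,0,0,0, 0,1.31,-1.76,0,0,0,0, 0,1.61,-2.42,0,0,0,0, 0,1.84,-3.12,0,0,0,0]'; python3 -m handwheel '[0,0.16,-0.72,0,0,0,0, 0,0.24,-1.44,0,0,0,0, 0,0.25,-2.18,0,0,0,0, 0,0.18,-2.91,0,0,0,0, 0,0.04,-3.62,0,0,0,0]'
```

```text
clock: 5.0
position: [0.5427, 0.2811, 0.1566]
tool_rot: [0.111, 0.994, 0.001, -0.002]
force: [-7.4, 3.1, 7.1]
finger_gap: 0.312
finger_force: 58.9
clock: 5.5
position: [0.5632, 0.2489, 0.1567]
tool_rot: [0.111, 0.994, 0.001, 0.001]
force: [-2.4, 1.2, 6.2]
finger_gap: 0.308
finger_force: 58.7
clock: 6.0
position: [0.5637, 0.2104, 0.1567]
tool_rot: [0.112, 0.994, -0.001, 0.001]
force: [-2.0, -2.6, 7.2]
finger_gap: 0.307
finger_force: 58.9
```

```bash
python3 -m handwheel '[0,-0.22,-0.70,0,0,0,0, 0,-0.51,-1.37,0,0,0,0, 0,-0.87,-2.01,0,0,0,0, 0,-1.29,-2.61,0,0,0,0, 0,-1.78,-3.16,0,0,0,0]'; python3 -m handwheel '[0,-0.54,-0.50,0,0,0,0, 0,-1.13,-0.93,0,0,0,0, 0,-1.76,-1.31,0,0,0,0, 0,-2.42,-1.61,0,0,0,0, 0,-3.12,-1.84,0,0,0,0]'; python3 -m handwheel '[0,-0.72,-0.16,0,0,0,0, 0,-1.44,-0.24,0,0,0,0, 0,-2.18,-0.25,0,0,0,0, 0,-2.91,-0.18,0,0,0,0, 0,-3.62,-0.04,0,0,0,0]'
```

```text
clock: 6.5
position: [0.5452, 0.1788, 0.1568]
tool_rot: [0.112, 0.994, -0.001, -0.0]
force: [-4.7, -1.8, 9.3]
finger_gap: 0.31
finger_force: 59.1
clock: 7.0
position: [0.5145, 0.1613, 0.1569]
tool_rot: [0.112, 0.994, -0.0, 0.001]
force: [-2.9, 0.0, 7.7]
finger_gap: 0.311
finger_force: 59.0
clock: 7.5
position: [0.4793, 0.1609, 0.1569]
tool_rot: [0.112, 0.994, -0.0, 0.002]
force: [0.9, -1.2, 6.3]
finger_gap: 0.313
finger_force: 58.8
```

```bash
python3 -m handwheel '[0,-0.70,0.22,0,0,0,0, 0,-1.37,0.51,0,0,0,0, 0,-2.01,0.87,0,0,0,0, 0,-2.61,1.29,0,0,0,0, 0,-3.16,1.78,0,0,0,0]'; python3 -m handwheel '[0,-0.50,0.54,0,0,0,0, 0,-0.93,1.13,0,0,0,0, 0,-1.31,1.76,0,0,0,0, 0,-1.61,2.42,0,0,0,0, 0,-1.84,3.12,0,0,0,0]'; python3 -m handwheel '[0,-0.16,0.72,0,0,0,0, 0,-0.24,1.44,0,0,0,0, 0,-0.25,2.18,0,0,0,0, 0,-0.18,2.91,0,0,0,0, 0,-0.04,3.62,0,0,0,0]'
```

```text
clock: 8.0
position: [0.4479, 0.1783, 0.1569]
tool_rot: [0.112, 0.994, -0.001, 0.002]
force: [0.0, -2.4, 6.2]
finger_gap: 0.313
finger_force: 58.9
clock: 8.5
position: [0.4289, 0.2097, 0.1569]
tool_rot: [0.112, 0.994, -0.001, 0.001]
force: [-1.7, -2.7, 8.2]
finger_gap: 0.314
finger_force: 59.0
clock: 9.0
position: [0.4284, 0.2464, 0.1569]
tool_rot: [0.112, 0.994, -0.0, 0.001]
force: [-2.3, -2.5, 7.8]
finger_gap: 0.316
finger_force: 59.0
```

```bash
python3 -m handwheel '[0,0.22,0.70,0,0,0,0, 0,0.51,1.37,0,0,0,0, 0,0.87,2.01,0,0,0,0, 0,1.29,2.61,0,0,0,0, 0,1.78,3.16,0,0,0,0]'; python3 -m handwheel '[0,0.54,0.50,0,0,0,0, 0,1.13,0.93,0,0,0,0, 0,1.76,1.31,0,0,0,0, 0,2.42,1.61,0,0,0,0, 0,3.12,1.84,0,0,0,0]'; python3 -m handwheel '[0,0.72,0.16,0,0,0,0, 0,1.44,0.24,0,0,0,0, 0,2.18,0.25,0,0,0,0, 0,2.91,0.18,0,0,0,0, 0,3.62,0.04,0,0,0,0]'
```

```text
clock: 9.5
position: [0.4458, 0.2776, 0.1569]
tool_rot: [0.112, 0.994, -0.001, 0.0]
force: [-3.3, -4.0, 9.5]
finger_gap: 0.312
finger_force: 59.0
clock: 10.0
position: [0.4756, 0.2959, 0.1568]
tool_rot: [0.112, 0.994, -0.001, -0.001]
force: [-7.3, -3.4, 11.8]
finger_gap: 0.31
finger_force: 59.3
clock: 10.5
position: [0.5106, 0.2974, 0.1567]
tool_rot: [0.111, 0.994, -0.0, -0.003]
force: [-10.8, 0.6, 11.0]
finger_gap: 0.313
finger_force: 59.4
```

```bash
python3 -m handwheel '[0,0.70,-0.22,0,0,0,0, 0,1.37,-0.51,0,0,0,0, 0,2.01,-0.87,0,0,0,0, 0,2.61,-1.29,0,0,0,0, 0,3.16,-1.78,0,0,0,0]'; python3 -m handwheel '[0,0.50,-0.54,0,0,0,0, 0,0.93,-1.13,0,0,0,0, 0,1.31,-1.76,0,0,0,0, 0,1.61,-2.42,0,0,0,0, 0,1.84,-3.12,0,0,0,0]'; python3 -m handwheel '[0,0.16,-0.72,0,0,0,0, 0,0.24,-1.44,0,0,0,0, 0,0.25,-2.18,0,0,0,0, 0,0.18,-2.91,0,0,0,0, 0,0.04,-3.62,0,0,0,0]'
```

```text
clock: 11.0
position: [0.543, 0.2809, 0.1566]
tool_rot: [0.111, 0.994, 0.001, -0.002]
force: [-7.0, 3.6, 8.2]
finger_gap: 0.316
finger_force: 59.1
clock: 11.5
position: [0.5633, 0.2486, 0.1567]
tool_rot: [0.112, 0.994, 0.001, 0.001]
force: [-2.1, 1.3, 5.4]
finger_gap: 0.312
finger_force: 58.9
clock: 12.0
position: [0.5637, 0.2104, 0.1567]
tool_rot: [0.112, 0.994, -0.001, 0.001]
force: [-2.0, -2.9, 8.1]
finger_gap: 0.314
finger_force: 59.0
```

```bash
python3 -m handwheel '[0,-0.22,-0.70,0,0,0,0, 0,-0.51,-1.37,0,0,0,0, 0,-0.87,-2.01,0,0,0,0, 0,-1.29,-2.61,0,0,0,0, 0,-1.78,-3.16,0,0,0,0]'; python3 -m handwheel '[0,-0.54,-0.50,0,0,0,0, 0,-1.13,-0.93,0,0,0,0, 0,-1.76,-1.31,0,0,0,0, 0,-2.42,-1.61,0,0,0,0, 0,-3.12,-1.84,0,0,0,0]'; python3 -m handwheel '[0,-0.72,-0.16,0,0,0,0, 0,-1.44,-0.24,0,0,0,0, 0,-2.18,-0.25,0,0,0,0, 0,-2.91,-0.18,0,0,0,0, 0,-3.62,-0.04,0,0,0,0]'
```

```text
clock: 12.5
position: [0.5452, 0.1789, 0.1568]
tool_rot: [0.112, 0.994, -0.001, -0.0]
force: [-3.9, -2.7, 9.4]
finger_gap: 0.312
finger_force: 59.2
clock: 13.0
position: [0.5145, 0.1613, 0.1569]
tool_rot: [0.112, 0.994, -0.0, 0.001]
force: [-2.2, -0.3, 7.7]
finger_gap: 0.312
finger_force: 59.1
clock: 13.5
position: [0.4793, 0.1609, 0.1569]
tool_rot: [0.112, 0.994, 0.0, 0.002]
force: [0.4, -1.0, 5.4]
finger_gap: 0.316
finger_force: 58.9
```

```bash
python3 -m handwheel '[0,-0.70,0.22,0,0,0,0, 0,-1.37,0.51,0,0,0,0, 0,-2.01,0.87,0,0,0,0, 0,-2.61,1.29,0,0,0,0, 0,-3.16,1.78,0,0,0,0]'; python3 -m handwheel '[0,-0.50,0.54,0,0,0,0, 0,-0.93,1.13,0,0,0,0, 0,-1.20,1.60,0,0,0,0, 0,-1.31,1.76,0,0,0,0, 0,-1.31,1.76,0,0,0,0]'
python3 - <<'E'
from cell import bot
import numpy as np
s=bot.sense();p=s["position"][:2]-[.4962,.2294];print(s["clock"],s["position"],s["force"],np.degrees(np.arctan2(p[1],p[0])))
E
```

```text
clock: 14.0
position: [0.4479, 0.1783, 0.1569]
tool_rot: [0.112, 0.994, -0.001, 0.002]
force: [-0.3, -2.6, 5.9]
finger_gap: 0.311
finger_force: 58.9
clock: 14.5
position: [0.4342, 0.1964, 0.1569]
tool_rot: [0.112, 0.994, -0.0, 0.001]
force: [-1.2, -2.6, 7.5]
finger_gap: 0.308
finger_force: 59.1
14.5 [0.43419648 0.19640297 0.15686132] [-1.2211186  -2.59379647  7.46891471] -151.97898836203302
```

The knob is at about 208° and the spout at about 199°, so I turn 9° more, open the fingers and rise clear.

```bash
python3 -m handwheel '[0,-0.23,0.50,0,0,0,0, 0,-0.42,1.0,0,0,0,0, 0,-0.42,1.0,0,0,0,0, 0,-0.42,1.0,0,0,0,0, 0,-0.42,1.0,0,0,0,0]'; python3 -m handwheel '[0.5,0,0,0,0,0,0, 0.8,0,0,0,0,0,0, 1,0,0,0,0,0,0, 1,0,0,0,0,0,0, 1,0,0,0,0,0,0]'; python3 -m handwheel '[1,0,0,1,0,0,0, 1,0,0,3,0,0,0, 1,0,0,6,0,0,0, 1,0,0,9,0,0,0, 1,0,0,11.6,0,0,0]'; python3 -m handwheel '[1,0,0,0,0,0,0, 1,0,0,0,0,0,0, 1,0,0,0,0,0,0]'
python3 - <<'E'
from cell import bot
import cv2,numpy as np
from h import *
c=bot.read_camera("wrist");cv2.imwrite("pics/wrist3.png",c["frame"][...,::-1])
S=bot.read_camera("scene");f=S["frame"].astype(int);p,s=blob(f[...,0]>f[...,1]+80,238,192,20);print("red",p)
E
```

```text
clock: 15.0
position: [0.4298, 0.2067, 0.1569]
tool_rot: [0.112, 0.994, 0.0, 0.001]
force: [-3.1, -1.3, 7.8]
finger_gap: 0.307
finger_force: 59.1
clock: 15.5
position: [0.429, 0.2068, 0.1551]
tool_rot: [0.112, 0.994, -0.0, -0.0]
force: [-0.1, 0.9, -0.0]
finger_gap: 1.001
finger_force: 0.0
clock: 16.0
position: [0.4295, 0.207, 0.2737]
tool_rot: [0.112, 0.994, 0.0, 0.001]
force: [0.5, 0.8, -0.1]
finger_gap: 0.998
finger_force: 0.0
clock: 16.3
position: [0.4283, 0.2066, 0.2701]
tool_rot: [0.112, 0.994, -0.0, -0.001]
force: [0.6, -0.3, -0.2]
finger_gap: 0.998
finger_force: 0.0
red [235.23636364 187.1       ]
```

View pics/wrist3.png

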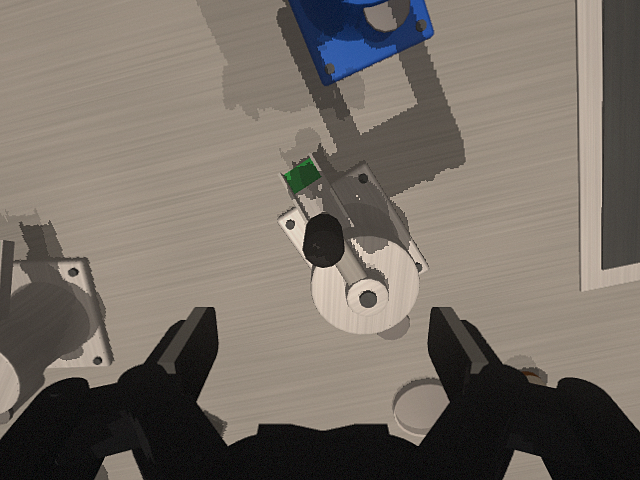

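The wrist view shows the crank arm lying over the spout: hub at (368,298), knob at (323,240), lip at (302,176). The gripper is clear and nothing came near the red knob.

```bash
python3 -c "
from cell import bot
print(bot.hand_in())"
```

```text
the job is handed in; nothing more can be done
None
```

The black-knobbed crank went clockwise twice through its stiff point at about 6 s a turn, was let go with its arm over the spout as seen in the last wrist picture, the red-knobbed crusher was never approached, and the job is handed in (no verdict was returned).

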